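# Scan the craft carton's barcode label

### The arm

A 6-joint arm with a two-finger parallel gripper is mounted at the origin on the work surface. World frame = base frame: x ahead of the robot, y to its left, z up, the work surface at z = 0. Lengths are in mm, angles in rad, forces in N, time in s.
With the tool pointing down it reaches from about 350 to 875 mm from the base axis. Payload 4.2 kg.
Tool frame: the origin (TCP) lies between the finger pads; the fingertips stand 17 mm ahead of it and the grasp point (between the pads) lies 2 mm behind it; z points along the fingers, y is the line along which they close (so a half turn about z gives the same grasp; the last joint's range is limited). The gripper opens to 87 mm and grips with 3 to 60 N. Pads are 19 mm wide; open, the fingers measure 117 mm over their backs; the gripper's body (75 mm by 190 mm) begins 51 mm behind the grasp point.
Start: joints at [1.477, 0.385, 0.008, 0, -1.194, -0.259], TCP at [215.921, 586.496, 239.55] pointing down, gripper open.
Joint ranges: [-3.14, 3.14], [-1.21, 2.06], [-1.07, 1.41], [-3.16, 2.05], [-2.99, -0.16], [-3.1, 3.1]. Speed limits (rad/s): [2.79, 2.79, 3.14, 3.14, 3.14, 3.14].

### API

Orientations are given as a 3x3 rotation matrix whose columns are the frame's x, y, z axes.
In Python, from plant import robot, vision, finish_job gives the robot as it stands.
- The arm moves only by the tool jog_arm, never from a script. Its arguments are lists of equal length, an entry for each row: "delta_pos": the shift along the tool's x, y, z normalised to -1 to 1, where 1 is 20 cm, a list of three; "turn": the turn, a rotation vector about the tool's x, y, z normalised to -1 to 1, where 1 is 0.5 rad, a list of three. In form: {"delta_pos": [[x, y, z], ...], "turn": [[ax, ay, az], ...]}. A call has 1 to 12 rows; each row is the pose to reach, as a shift and turn from the pose commanded when the call began, along the tool's axes at that moment; what a row does not reach only later rows make up. A row lasts 1/8 s, in which the tool goes at most 62.5 mm and 10.7 degrees, less where a joint would pass 70% of its speed; a pose out of reach is approached as far as the arm can. A call with a number of a shift or a turn outside -1 to 1 is refused whole. A call with a gripper value outside its range is refused whole. "claw" is the opening, from 0 (shut) to 1 (fully open), set as the call begins (left out, the last holds). The fingers move at their own pace and stop on an object; "squeeze" is the grip in N (left out, the last holds). Time passes only in rows, so rows that repeat a pose let the fingers close. It gives the time, the measured TCP pose, the force, the opening and the grip force at its end, in the units of the state.
- robot.state(): the state, without advancing time (a new reading comes with each control period).
- vision.camera(name): name is "scene" or "side" or "wrist"; returns a dict with "image" (400x640x3 uint8, red, green, blue), "K" (3x3 intrinsics, pixels), "R" (3x3) and "t" (3): a world point X has camera coordinates R X + t. Camera axes: x right, y down, z forward; pixel columns grow to the right and rows downward; lengths in mm; the calibration is good to about 2 mm. The wrist camera is an equidistant fisheye: a pixel r from the principal point sees the ray r / f radians off the axis. A picture is of the moment at which its call begins. There is no depth.
- finish_job(): hands the job in; it is judged then, once.
Trained networks look in the newest picture that a camera, given by its name, has taken for a name from the list of things; names that differ only in an ending like _2 or _b are one class to them, and where a whole thing is asked for, a point or a joint stands for the part that bears it (a point fixed in the world has none). Each returns a list of dicts, best first, with "conf" (0 to 1); they miss things now and then, are a little off and sometimes report something else, mostly with a low value. They report only what shows in the picture. A call takes as long as a camera call.
- vision.trace(camera, target): "region" (400x640 bool, what is visible of it) and "xy" ([column, row] in pixels, amid what is visible of it).
The state is a dict: "time": time; "joints": joint angles; "joint_velocities": joint speeds; "joint_torque": joint torques, N m; "tool_pos": TCP position; "eef_rot": TCP orientation; "contact_force": force on the tool from outside, world axes, zero at the start; "wrist_torque": the same for the moment, N m; "width": finger opening in mm; "finger_force": force on a finger pad.
Only numpy, scipy, OpenCV 4.12 (cv2) and the standard library are available. Lean on these libraries where they do the work, as an engineer would, in place of code of your own. Each camera call takes 0.05 s, during which the arm holds its last target. There are 200 camera calls.

### The job

Someone left the pencil tin lying on the carton's barcode label: set it down flat in the black tray, without dropping it. Then take the barcode scanner from its charging cradle, aim it down at the middle of the label from about 12 cm away, its red line running across all the bars, and hold it steady there for at least one second without touching the carton. Put the scanner back properly in its cradle, again without dropping it, and leave everything else on the table where it is.

Things in the scene. Friction and masses are not known exactly. Their poses are not given: they have to be found in the camera images.
- carton: Cardboard carton of craft kits, 150 (x) x 200 (y) x 85 mm high, stands fixed on the table; origin at the centre of its underside. Its top is flat.
- label (a point): Centre of the white barcode label stuck flat on the middle of the carton's top, 86 mm above the table; axes as the carton's. The label is 70 mm along x and 100 mm along y; its bars are 54 mm long along x and are ranged side by side along y over 80 mm, so a scan line must run along y. The label faces up (z).
- tin: Closed flat blue tin of coloured pencils, 160 (x) x 56 (y) x 22 mm high, about 0.2 kg, colour stripes on its lid, lying loose on the carton's top over the label; origin at the centre of its underside, z up. Can be gripped from above across its 56 mm width.
- tray: Black metal craft tray, 280 (x) x 200 (y) mm outside, rim 16 mm high, walls and floor 4 mm thick, fixed on the table; origin at the centre of its underside. The sheets of white paper in it are negligibly thin. The tin fits in flat either way, best with its length along the tray's x.
- tray_floor (a point): Centre of the tray's inner floor, 4 mm above the table.
- scanner: White and black pistol-grip barcode scanner, 0.2 kg, loose in its cradle. Origin: middle of its head, between two flat cheeks 50 mm apart (facing +y, -y; about 60 x 40 mm), to be gripped there from straight above, fingers closing along y. Axes as docked: z up, x level and forward; held so, the head aims forward and 45 degrees down (beam x 0.707, z -0.707). Reads by itself, no trigger pull needed.
- scanner_foot (a point): Bottom end of the scanner's pistol grip, at (-0.105, 0, -0.068) m from its origin in its axes; the grip is 30 to 35 mm wide along y. Nothing of the scanner lies lower than 90 mm under its origin. The tail of the head reaches 42 mm above the origin; the nose flares to 66 mm wide 7 mm ahead of a 22 mm wide pad at the origin.
- scan_window (a point): Centre of the scanner's amber front window, at (0.036, 0, -0.036) m from the scanner's origin in its axes. This point's own x axis is the beam, straight out of the window; its y axis is the scanner's y and is the direction of the red scan line. The scanner reads from 70 to 180 mm off, best at 120 mm, up to 57 degrees off square-on.
- cradle: Black charging cradle, base 170 (x) x 100 (y) x 12 mm, fixed; origin at the centre of its underside, x forward. A ridge fits the crook between the scanner's head and grip; the grip lies in a trough sloping 37 degrees down to the back, 8 mm wider than the grip, open above. The scanner lifts straight up and goes straight down into place; the ridge guides the last few mm.
- cradle_seat (a point): Where the scanner's origin is when it is docked: 40 mm forward of the cradle's origin and 105 mm above the table. Docked, the scanner's axes are parallel to the cradle's.
- pet_green: Bystander: clear empty drink bottle with a green cap, 66 mm across, 205 mm tall; loose; origin at the centre of its underside.
- pet_red: Bystander: clear empty drink bottle with a red cap, 84 mm across, 260 mm tall; loose; origin at the centre of its underside.
- glue: Bystander: small yellow glue bottle with a red pointed cap, 42 mm across, 120 mm tall; loose; origin at the centre of its underside.
- pen_box: Bystander: red open box of pens and markers, 80 x 120 mm, pens up to 155 mm high; loose; origin at the centre of its underside.
- cups: Bystander: stack of clear plastic cups, 76 mm across, 137 mm tall; loose; origin at the centre of its underside.
- tape: Bystander: yellow ring-shaped roll of tape, 92 mm across, 24 mm tall; loose; origin at the centre of its underside.

How it is judged:
By the outcome, as a careful person would: the job done as asked, in the order asked, and still so for the second after the job is handed in, with the robot touching nothing.
It also fails if it takes over 61 s, if anything falls off the work surface, if the arm or the gripper's body presses on something with over 40 N, if the wrist force passes 120 N, or if a joint passes its speed limit or range.

## Working session

There is one attempt and no reset: what is moved stays moved. The work goes in short steps, Python scripts to look and compute and a tool call to move; the robot and the scene stay as the last step left them, time stands still between calls to the robot, and variables do not carry over. Pictures are saved under pics/ and viewed, at most 10 in all, crops included, and the job is handed in when it is done.

Besides the shell and the picture viewer there is one more tool, called after "Call:" as name(argument=value, ...) on one line, values as JSON. jog_arm: Moves the arm, as the interface text tells. Scaled input: -1 to 1 covers 20 cm each way for a shift and 0.5 rad each way for a turn. Its arguments: {"type":"object","properties":{"delta_pos":{"type":"array","items":{"type":"array","items":{"type":"number"}}},"turn":{"type":"array","items":{"type":"array","items":{"type":"number"}}},"claw":{"type":"number"},"squeeze":{"type":"number"}},"required":["delta_pos","turn"]}

```bash
ls; mkdir -p pics; python3 - <<'E'
from plant import robot, vision
import cv2, numpy as np
ims=[]
for n in ["scene","side","wrist"]:
    c=vision.camera(n); im=c["image"][:,:,::-1]
    cv2.imwrite(f"pics/{n}0.png",im)
    print(n,np.round(c["K"],1).tolist(),np.round(c["R"],3).tolist(),np.round(c["t"],1).tolist())
s=robot.state(); print(s["time"],s["tool_pos"],np.round(s["eef_rot"],3).tolist(),s["width"])
E
```

```text
pics
scene [[482.4, 0.0, 322.1], [0.0, 482.4, 197.2], [0.0, 0.0, 1.0]] [[0.573, 0.82, -0.014], [0.667, -0.476, -0.573], [-0.476, 0.319, -0.82]] [-452.6, -276.0, 1670.9]
side [[391.3, 0.0, 326.4], [0.0, 391.3, 195.9], [0.0, 0.0, 1.0]] [[0.996, -0.088, 0.011], [-0.05, -0.659, -0.751], [0.074, 0.747, -0.66]] [-567.3, 181.1, 1335.2]
wrist [[309.7, 0.0, 319.3], [0.0, 309.7, 199.0], [0.0, 0.0, 1.0]] [[-0.346, -0.938, 0.002], [-0.901, 0.332, 0.28], [-0.263, 0.095, -0.96]] [624.3, -33.9, 391.5]
0.15 [215.80763928 586.1126605  238.7160542 ] [[0.938, -0.346, -0.0], [-0.346, -0.938, -0.002], [0.0, 0.002, -1.0]] 87.50743742944441
```

View pics/scene0.png

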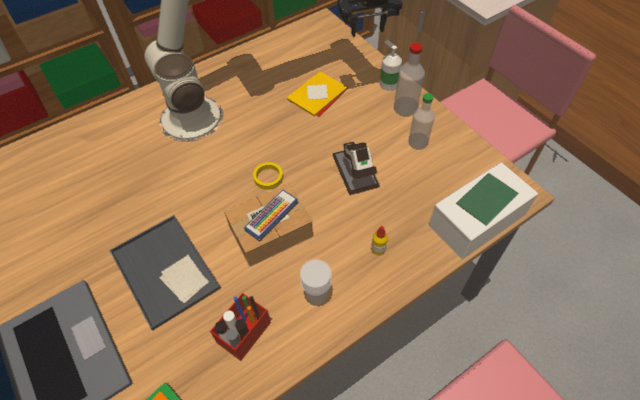

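View pics/side0.png

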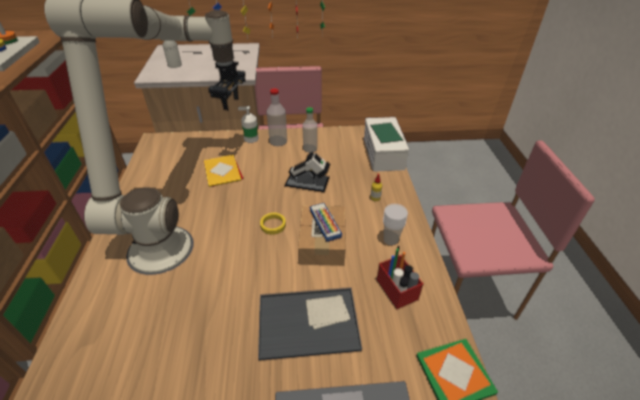

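Scene view: tin on carton at (270,215), tray at (165,270), scanner/cradle at (357,165), cups (316,280), glue (380,240), pen box (240,325), tape (268,176). The side view agrees.

```bash
cat > h.py <<'E'
import numpy as np, cv2
from scipy.optimize import minimize
def proj(c,X):
    p=np.atleast_2d(X)@np.array(c["R"]).T+c["t"]; p=p@np.array(c["K"]).T; return p[:,:2]/p[:,2:]
def back(c,uv,z):
    R=np.array(c["R"]); d=R.T@np.linalg.inv(c["K"])@[uv[0],uv[1],1]; o=-R.T@c["t"]; return o+d*(z-o[2])/d[2]
def Rz(a): return np.array([[np.cos(a),-np.sin(a),0],[np.sin(a),np.cos(a),0],[0,0,1]])
def box(x,y,a,dx,dy,z0,z1):
    P=np.array([[i*dx/2,j*dy/2,z] for i in(-1,1) for j in(-1,1) for z in(z0,z1)]); return P@Rz(a).T+[x,y,0]
def mask(c,P,S=4):
    m=np.zeros((400*S,640*S),np.uint8); h=cv2.convexHull(np.float32(proj(c,P))); 
    cv2.fillConvexPoly(m,np.int32(np.round(((h+.5)*S-.5)*16)),1,shift=4); return cv2.resize(m.astype(np.float32),(640,400),interpolation=cv2.INTER_AREA)
def fit(obs,x0,dx,dy,z0,z1,steps=(15,15,.3)):
    # obs: list of (cam, region)
    def f(p):
        s=0
        for c,r in obs:
            m=mask(c,box(p[0],p[1],p[2],dx,dy,z0,z1)); s+=1-np.minimum(m,r).sum()/np.maximum(m,r).sum()
        return s/len(obs)
    best=None
    for a0 in x0[2]:
        p=np.array([x0[0],x0[1],a0]); S=np.vstack([p]+[p+np.eye(3)[i]*steps[i] for i in range(3)])
        r=minimize(f,p,method="Nelder-Mead",options=dict(initial_simplex=S,xatol=.02,fatol=1e-4,maxiter=150))
        if best is None or r.fun<best.fun: best=r
    return best.x,1-best.fun
E
python3 - <<'E'
from plant import robot, vision
from h import *
import pickle
D={}
for n in ["scene","side","wrist"]:
    c=vision.camera(n)
    D[n]=dict(cam=c)
    for t in ["carton","label","tin","tray","scanner","scan_window","cradle","pet_green","pet_red","glue","pen_box","cups","tape"]:
        r=vision.trace(n,t)
        if r and r[0]["conf"]>.2: 
            D[n][t]=r; q=r[0]
            print(n,t,[(round(q["conf"],2),np.round(q["xy"]).tolist(),int(q["region"].sum())) for q in r[:2]], np.round(back(c,q["xy"],0)[:2]).tolist() if n!="wrist" else "")
pickle.dump(D,open("d0.pkl","wb"))
E
```

```text
scene carton [(0.75, [272.0, 229.0], 3312)] [547.0, -7.0]
scene label [(0.88, [272.0, 229.0], 3270)] [547.0, -9.0]
scene tin [(0.85, [271.0, 212.0], 1217)] [495.0, 19.0]
scene tray [(0.98, [169.0, 274.0], 6981), (0.34, [269.0, 229.0], 3275)] [505.0, -316.0]
scene scanner [(0.81, [360.0, 161.0], 760)] [492.0, 355.0]
scene scan_window [(0.97, [362.0, 161.0], 686)] [498.0, 359.0]
scene cradle [(0.59, [346.0, 177.0], 880)] [519.0, 281.0]
scene pet_green [(0.66, [426.0, 128.0], 1035)] [509.0, 627.0]
scene pet_red [(0.97, [412.0, 82.0], 1558)] [307.0, 736.0]
scene glue [(0.72, [383.0, 245.0], 360), (0.26, [164.0, 274.0], 6863)] [777.0, 222.0]
scene pen_box [(0.36, [381.0, 246.0], 327)] [776.0, 215.0]
scene cups [(0.59, [318.0, 282.0], 1108), (0.24, [268.0, 171.0], 347)] [764.0, 6.0]
scene tape [(0.71, [271.0, 182.0], 429), (0.43, [270.0, 230.0], 3141)] [397.0, 79.0]
side carton [(0.74, [318.0, 239.0], 2108)] [540.0, 4.0]
side label [(0.67, [318.0, 246.0], 1913), (0.19, [312.0, 169.0], 590)] [536.0, -28.0]
side tin [(0.59, [325.0, 221.0], 648)] [573.0, 90.0]
side tray [(0.7, [307.0, 325.0], 6516)] [485.0, -327.0]
side scanner [(0.91, [312.0, 168.0], 573), (0.47, [306.0, 324.0], 6520)] [543.0, 413.0]
side scan_window [(0.88, [305.0, 164.0], 575), (0.67, [320.0, 241.0], 2142)] [514.0, 446.0]
side cradle [(0.94, [306.0, 182.0], 618)] [515.0, 323.0]
side pet_green [(0.6, [309.0, 132.0], 540)] [546.0, 702.0]
side pet_red [(0.63, [312.0, 164.0], 569), (0.62, [276.0, 121.0], 909)] [545.0, 446.0]
side glue [(0.75, [376.0, 190.0], 241)] [792.0, 250.0]
side pen_box [(0.6, [401.0, 281.0], 1695)] [790.0, -198.0]
side cups [(0.75, [394.0, 223.0], 832)] [824.0, 59.0]
side tape [(0.74, [271.0, 221.0], 382)] [372.0, 105.0]
wrist cups [(0.73, [200.0, 34.0], 9740)] 
wrist tape [(0.76, [583.0, 2.0], 268)]
```

```bash
python3 - <<'E'
from h import *
import pickle
D=pickle.load(open("d0.pkl","rb"))
def R(n,*ts):
    m=np.zeros((400,640),bool)
    for t in ts: m|=D[n][t][0]["region"]
    return m.astype(np.float32)
for nm,ts,x0,d in [("carton",("carton","tin"),(520,0,(0,.3,-.3)),(150,200,0,86)),("tin",("tin",),(540,40,(-1.2,-.9,-1.5)),(160,56,86,108)),
   ("tray",("tray",),(495,-320,(0,.2,-.2)),(280,200,0,16))]:
    for ns in (["scene"],["side"],["scene","side"]):
        p,v=fit([(D[n]["cam"],R(n,*ts)) for n in ns],x0,*d); print(nm,ns,np.round(p,2).tolist(),round(v,3))
E
python3 - <<'E'
import cv2
a=cv2.imread("pics/scene0.png"); b=cv2.imread("pics/side0.png")
x=cv2.resize(a[130:280,215:415],(800,600),interpolation=cv2.INTER_CUBIC)
cv2.imwrite("pics/crop0.png",x)
E
```

```text
carton ['scene'] [552.77, -16.26, -0.11] 0.975
carton ['side'] [552.99, -11.55, -0.11] 0.956
carton ['scene', 'side'] [552.53, -15.67, -0.11] 0.96
tin ['scene'] [563.65, -8.85, -1.27] 0.948
tin ['side'] [563.73, -4.3, -1.26] 0.877
tin ['scene', 'side'] [563.8, -8.23, -1.27] 0.907
tray ['scene'] [487.15, -319.65, 0.01] 0.986
tray ['side'] [487.81, -318.0, 0.01] 0.987
tray ['scene', 'side'] [487.77, -318.84, 0.01] 0.984
```

View pics/crop0.png

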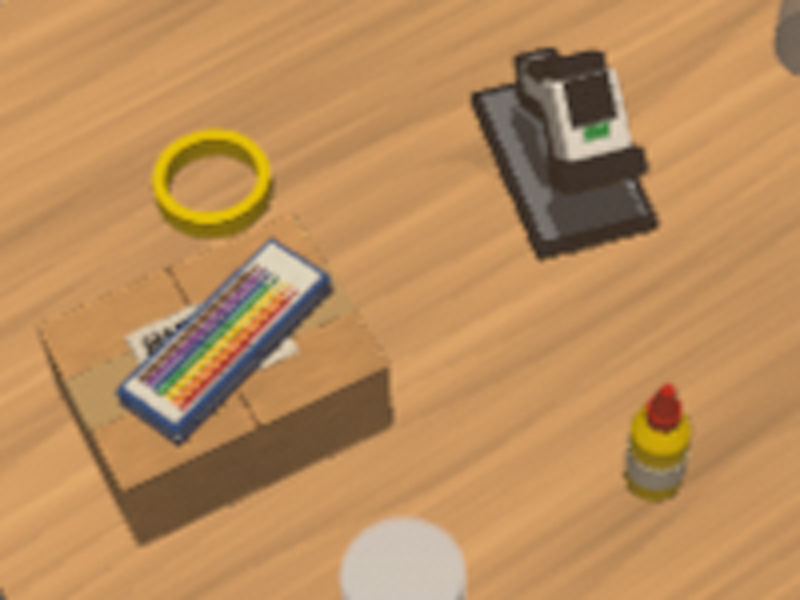

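The crop confirms the fits: tin oblique on the carton, scanner nose pointing to image bottom (world about +x). Now I'll fit the cradle and bystanders and plan the approach to the tin.

```bash
cat >> h.py <<'E'
from scipy.spatial.transform import Rotation as Ro
def down(yaw,pitch=0): # tool x at yaw, z down; pitch = nose-down turn about tool-frame scanner +y (world y of yaw frame)
    return Rz(yaw)@Ro.from_euler('y',pitch).as_matrix()@np.diag([1,-1,-1.])
def plan(p,R,wps):
    p=np.array(p,float);R=np.array(R,float)
    for q,Q in wps:
        d=np.round(R.T@(np.array(q)-p)/200,3); w=np.round(Ro.from_matrix(R.T@Q).as_rotvec()/.5,3)
        ang=np.linalg.norm(w)*.5; n=max(np.linalg.norm(d)*200/62.5,np.degrees(ang)/10.7)
        print("d",d.tolist(),"w",w.tolist(),"rows>=%.1f"%n,"BAD" if max(abs(d).max(),abs(w).max())>1 else "")
        p=p+R@d*200; R=R@Ro.from_rotvec(w*.5).as_matrix()
E
python3 - <<'E'
from h import *
import pickle
D=pickle.load(open("d0.pkl","rb"))
for ns in (["scene"],["side"],["scene","side"]):
    def f(p):
        s=0
        for n in ns:
            S=D[n]["scanner"][0]["region"]|D[n]["scan_window"][0]["region"]; r=(D[n]["cradle"][0]["region"]&~S).astype(float); m=mask(D[n]["cam"],box(*p,170,100,0,12))*(~S)
            s+=1-np.minimum(m,r).sum()/np.maximum(m,r).sum()
        return s
    r=min((minimize(f,[480,340,a],method="Nelder-Mead",options=dict(initial_simplex=[[480,340,a],[500,340,a],[480,360,a],[480,340,a+.3]])) for a in (-.5,0,.4)),key=lambda r:r.fun)
    print("cradle",ns,np.round(r.x,2),r.fun)
for t,h in dict(pet_green=100,pet_red=130,glue=60,pen_box=60,cups=68,tape=12).items():
    print(t,[np.round(back(D[n]["cam"],D[n][t][0]["xy"],h)[:2]).tolist() for n in("scene","side")])
c=D["scene"]["cam"]
print([np.round(back(c,(215+u/4-.375,130+v/4-.375),12)[:2]).tolist() for u,v in((474,95),(541,247),(655,215))])
from plant import robot
s=robot.state()
T=np.array([564,-8,0.]);Y=-1.27
plan(s["tool_pos"],s["eef_rot"],[((300,400,240),down(-.75)),((420,220,240),down(-1.15)),((530,60,240),down(Y)),((564,-8,200),down(Y)),((564,-8,106),down(Y))])
E
```

```text
cradle ['scene'] [ 5.1482e+02  3.2094e+02 -3.2000e-01] 0.053296028388153394
cradle ['side'] [ 5.1974e+02  3.3070e+02 -3.7000e-01] 0.09836688188378273
cradle ['scene', 'side'] [ 5.1586e+02  3.2184e+02 -3.2000e-01] 0.23763369386788147
pet_green [[570.0, 550.0], [539.0, 543.0]]
pet_red [[407.0, 625.0], [537.0, 272.0]]
glue [[800.0, 196.0], [773.0, 181.0]]
pen_box [[799.0, 189.0], [771.0, -241.0]]
cups [[791.0, -11.0], [801.0, -6.0]]
tape [[405.0, 75.0], [374.0, 93.0]]
[[426.0, 299.0], [577.0, 252.0], [604.0, 341.0]]
d [0.717, 0.73, -0.002] w [0.0, 0.0, 0.794] rows>=3.3 
d [1.052, 0.25, -0.0] w [0.0, -0.0, 0.8] rows>=3.5 BAD
d [0.955, -0.175, -0.0] w [0.0, -0.0, 0.24] rows>=3.1 
d [0.375, -0.062, 0.2] w [0.0, -0.0, 0.0] rows>=1.4 
d [-0.0, 0.0, 0.47] w [0.0, -0.0, 0.0] rows>=1.5
```

Call:
jog_arm(delta_pos=[[0.25,0.25,0],[0.5,0.5,0],[0.717,0.73,0],[0.717,0.73,0]], turn=[[0,0,0.27],[0,0,0.54],[0,0,0.794],[0,0,0.794]], claw=1, squeeze=30)

```text
time: 2.75
tool_pos: [300.8, 396.9, 240.0]
eef_rot: [[0.73, -0.684, -0.0], [-0.684, -0.73, 0.0], [-0.0, -0.0, -1.0]]
contact_force: [0.0, 0.5, 0.7]
width: 87.1
finger_force: 0.0
```

Call:
jog_arm(delta_pos=[[0.25,0.07,0],[0.5,0.13,0],[0.75,0.19,0],[1.0,0.25,0],[1.0,0.25,0]], turn=[[0,0,0.2],[0,0,0.4],[0,0,0.6],[0,0,0.8],[0,0,0.8]])

```text
time: 3.38
tool_pos: [413.6, 225.2, 239.6]
eef_rot: [[0.405, -0.914, 0.0], [-0.914, -0.405, 0.0], [0.0, -0.0, -1.0]]
contact_force: [0.3, 1.1, -1.1]
width: 87.1
finger_force: 0.0
```

```bash
python3 - <<'E'
from h import *
from plant import robot
s=robot.state(); print(s["time"],s["tool_pos"],s["joints"],np.round(s["contact_force"],1))
Y=-1.27
plan(s["tool_pos"],s["eef_rot"],[((564,-8,240),down(Y))])
E
```

```text
3.375 [413.64589235 225.20374067 239.64598736] [ 8.44872158e-01  1.19872397e-01 -3.53710134e-01  2.47620921e-04
 -1.09698092e+00 -4.28231181e-01] [ 0.3  1.1 -1.1]
d [1.371, -0.215, -0.002] w [-0.001, -0.0, 0.232] rows>=4.4 BAD
```

Call:
jog_arm(delta_pos=[[0.25,-0.04,0],[0.5,-0.08,0],[0.75,-0.12,0],[1.0,-0.16,0],[1.0,-0.16,0],[1.0,-0.16,0]], turn=[[0,0,0.06],[0,0,0.12],[0,0,0.18],[0,0,0.232],[0,0,0.232],[0,0,0.232]])

```text
time: 4.12
tool_pos: [523.2, 58.5, 239.3]
eef_rot: [[0.301, -0.953, -0.0], [-0.953, -0.301, 0.0], [-0.0, 0.0, -1.0]]
contact_force: [-0.1, 0.0, -0.6]
width: 86.9
finger_force: 0.0
```

```bash
cat >> h.py <<'E'
def wproj(c,X):
    p=np.atleast_2d(X)@np.array(c["R"]).T+c["t"]; r=np.hypot(p[:,0],p[:,1]); th=np.arctan2(r,p[:,2]); K=c["K"]
    return np.c_[K[0,0]*th*p[:,0]/r+K[0,2],K[1,1]*th*p[:,1]/r+K[1,2]]
def wback(c,uv,z):
    K=c["K"]; x=(uv[0]-K[0,2])/K[0,0]; y=(uv[1]-K[1,2])/K[1,1]; th=np.hypot(x,y)
    R=np.array(c["R"]); d=R.T@[x/th*np.sin(th),y/th*np.sin(th),np.cos(th)]; o=-R.T@c["t"]; return o+d*(z-o[2])/d[2]
E
python3 - <<'E'
from h import *
from plant import robot, vision
c=vision.camera("wrist"); im=c["image"][:,:,::-1].copy()
for t,b in (("tin",box(564,-8,-1.27,160,56,86,108)),("carton",box(552.6,-15.7,-.11,150,200,0,85))):
    r=vision.trace("wrist",t); print(t,[(q["conf"],q["xy"],q["region"].sum()) for q in r[:2]])
    if r:
        rr=cv2.minAreaRect(np.argwhere(r[0]["region"])[:,::-1].astype(np.float32)); 
        if t=="tin": print([np.round(wback(c,v,105)[:2]) for v in cv2.boxPoints(rr)])
    for u in wproj(c,b): cv2.circle(im,tuple(int(v) for v in np.round(u)),2,(255,0,255) if t=="tin" else (255,255,0),-1)
cv2.imwrite("pics/w1.png",im)
s=robot.state(); print(s["time"],s["tool_pos"])
plan(s["tool_pos"],s["eef_rot"],[((564,-8,150),down(-1.27)),((564,-8,106),down(-1.27))])
E
```

```text
tin [(0.63, [300.8, 117.6], np.int64(10603))]
[array([567.,  78.]), array([613., -76.]), array([558., -92.]), array([509.,  60.])]
carton [(0.74, [342.0, 102.3], np.int64(18855)), (0.38, [234.2, 322.1], np.int64(119))]
4.275 [522.87827677  58.91445407 239.72599243]
d [0.381, -0.095, 0.449] w [-0.001, 0.0, 0.013] rows>=1.9 
d [0.0, 0.0, 0.22] w [0.0, 0.0, 0.0] rows>=0.7
```

View pics/w1.png

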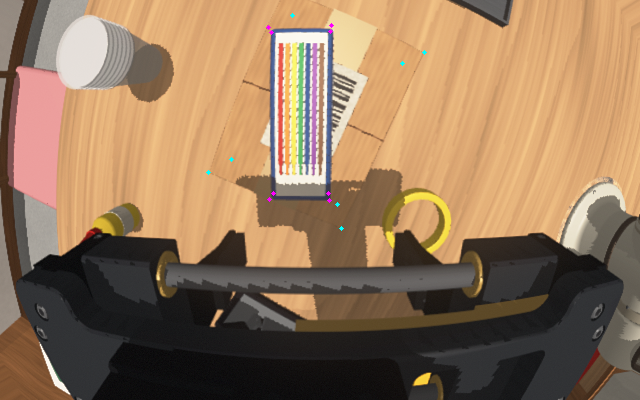

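The wrist view shows the tin at (271–332, 28–200), and the projected model corners land on it within about 2 px. Carton corners match too. Descending.

Call:
jog_arm(delta_pos=[[0.2,-0.05,0.1],[0.381,-0.095,0.25],[0.381,-0.095,0.4],[0.381,-0.095,0.53],[0.381,-0.095,0.61],[0.381,-0.095,0.665],[0.381,-0.095,0.665]], turn=[[0,0,0.013],[0,0,0.013],[0,0,0.013],[0,0,0.013],[0,0,0.013],[0,0,0.013],[0,0,0.013]])

```text
time: 5.15
tool_pos: [564.2, -9.0, 106.3]
eef_rot: [[0.295, -0.956, -0.001], [-0.956, -0.295, -0.0], [0.0, 0.001, -1.0]]
contact_force: [-0.0, 0.6, 1.3]
width: 87.1
finger_force: 0.0
```

Call:
jog_arm(delta_pos=[[0,0,0],[0,0,0],[0,0,0],[0,0,0],[0,0,0],[0,0,0]], turn=[[0,0,0],[0,0,0],[0,0,0],[0,0,0],[0,0,0],[0,0,0]], claw=0.5, squeeze=30)

```text
time: 5.9
tool_pos: [563.9, -9.6, 106.8]
eef_rot: [[0.294, -0.956, -0.001], [-0.956, -0.294, -0.0], [0.0, 0.001, -1.0]]
contact_force: [-2.2, -0.5, 3.2]
width: 55.8
finger_force: 30.0
```

Call:
jog_arm(delta_pos=[[0,0,-0.05],[0,0,-0.15],[0,0,-0.27],[0,0,-0.4],[0,0,-0.5],[0,0,-0.5]], turn=[[0,0,0],[0,0,0],[0,0,0],[0,0,0],[0,0,0],[0,0,0]])

```text
time: 6.65
tool_pos: [565.5, -9.0, 208.3]
eef_rot: [[0.294, -0.956, 0.005], [-0.956, -0.294, 0.001], [0.0, -0.005, -1.0]]
contact_force: [-0.1, -0.3, -2.6]
width: 55.4
finger_force: 30.0
```

```bash
python3 - <<'E'
from h import *
from plant import robot
s=robot.state(); print(s["tool_pos"],s["width"],s["joints"].round(2))
Y=-1.273
plan(s["tool_pos"],s["eef_rot"],[((540,-100,180),down(Y+.45)),((515,-210,140),down(Y+.9)),((488,-319,100),down(.01)),((488,-319,25.5),down(.01))])
E
```

```text
[565.48333369  -9.01700578 208.29813672] 55.43132931661978 [ 0.27  0.31 -0.19  0.   -1.07  0.03]
d [0.397, 0.256, 0.14] w [-0.009, -0.003, -0.898] rows>=2.4 
d [0.318, 0.466, 0.2] w [-0.001, 0.0, -0.9] rows>=2.4 
d [0.073, 0.557, 0.2] w [0.0, 0.0, -0.766] rows>=2.1 
d [0.0, -0.0, 0.373] w [0.0, 0.0, -0.0] rows>=1.2
```

Call:
jog_arm(delta_pos=[[0.08,0.05,0],[0.2,0.13,0],[0.3,0.2,0.05],[0.397,0.256,0.14],[0.397,0.256,0.14]], turn=[[0,0,-0.2],[0,0,-0.45],[0,0,-0.7],[0,0,-0.898],[0,0,-0.898]])

```text
time: 7.28
tool_pos: [536.6, -101.3, 175.9]
eef_rot: [[0.678, -0.735, -0.006], [-0.735, -0.678, 0.0], [-0.004, 0.004, -1.0]]
contact_force: [-0.2, 0.3, -1.3]
width: 55.2
finger_force: 30.0
```

Call:
jog_arm(delta_pos=[[0.08,0.12,0.05],[0.16,0.23,0.1],[0.24,0.35,0.15],[0.318,0.466,0.2],[0.318,0.466,0.2]], turn=[[0,0,-0.22],[0,0,-0.45],[0,0,-0.68],[0,0,-0.9],[0,0,-0.9]])

```text
time: 7.9
tool_pos: [512.9, -211.0, 137.5]
eef_rot: [[0.93, -0.368, -0.002], [-0.368, -0.93, 0.0], [-0.002, 0.0, -1.0]]
contact_force: [-0.3, 0.2, -2.3]
width: 55.7
finger_force: 30.0
```

Call:
jog_arm(delta_pos=[[0.02,0.14,0.05],[0.04,0.28,0.1],[0.06,0.42,0.15],[0.073,0.557,0.2],[0.073,0.557,0.2],[0.073,0.557,0.2]], turn=[[0,0,-0.2],[0,0,-0.4],[0,0,-0.6],[0,0,-0.766],[0,0,-0.766],[0,0,-0.766]])

```text
time: 8.65
tool_pos: [487.5, -318.7, 99.0]
eef_rot: [[1.0, 0.009, 0.001], [0.009, -1.0, -0.0], [0.001, 0.0, -1.0]]
contact_force: [-0.8, 0.1, -1.7]
width: 56.3
finger_force: 30.0
```

```bash
python3 - <<'E'
from h import *
from plant import robot
s=robot.state(); print(s["time"],s["tool_pos"],s["width"],s["joints"].round(2))
plan(s["tool_pos"],s["eef_rot"],[((488,-319,25.5),down(.01))])
E
```

```text
8.65 [ 487.4574959  -318.66188316   98.95318173] 56.265377680615444 [-0.3   0.45 -0.28 -0.   -0.84  1.88]
d [0.002, 0.002, 0.367] w [0.001, -0.002, -0.002] rows>=1.2
```

Call:
jog_arm(delta_pos=[[0,0,0.06],[0,0,0.15],[0,0,0.24],[0,0,0.3],[0,0,0.34],[0,0,0.36],[0,0,0.365],[0,0,0.37],[0,0,0.37]], turn=[[0,0,0],[0,0,0],[0,0,0],[0,0,0],[0,0,0],[0,0,0],[0,0,0],[0,0,0],[0,0,0]])

```text
time: 9.78
tool_pos: [486.8, -319.4, 25.8]
eef_rot: [[1.0, 0.01, 0.001], [0.01, -1.0, -0.0], [0.001, 0.0, -1.0]]
contact_force: [-2.6, 3.7, 5.7]
width: 55.5
finger_force: 30.0
```

Call:
jog_arm(delta_pos=[[0,0,0.003],[0,0,0.003],[0,0,0.003],[0,0,0.003],[0,0,0.003]], turn=[[0,0,0],[0,0,0],[0,0,0],[0,0,0],[0,0,0]], claw=1)

```text
time: 10.4
tool_pos: [486.5, -319.4, 23.8]
eef_rot: [[1.0, 0.01, -0.0], [0.01, -1.0, 0.0], [-0.0, -0.0, -1.0]]
contact_force: [1.1, -0.1, -1.0]
width: 86.4
finger_force: 0.0
```

Call:
jog_arm(delta_pos=[[0,0,-0.1],[0,0,-0.3],[0,0,-0.6],[0,0,-0.9],[0,0,-0.9]], turn=[[0,0,0],[0,0,0],[0,0,0],[0,0,0],[0,0,0]])

```text
time: 11.02
tool_pos: [489.4, -320.7, 210.2]
eef_rot: [[1.0, 0.01, 0.012], [0.01, -1.0, -0.005], [0.012, 0.005, -1.0]]
contact_force: [-0.1, -0.4, -0.7]
width: 87.0
finger_force: 0.0
```

```bash
python3 - <<'E'
from h import *
from plant import robot,vision
s=robot.state(); print(s["time"],s["tool_pos"],s["width"],s["joints"].round(2),s["contact_force"])
o=[]
for n in("scene","side"):
    c=vision.camera(n); r=vision.trace(n,"tin"); print(n,[(q["conf"],q["xy"],q["region"].sum()) for q in r[:2]])
    cv2.imwrite(f"pics/{n}2.png",c["image"][:,:,::-1])
    if n=="side" and r: print(fit([(c,r[0]["region"].astype(np.float32))],(488,-319,(0,)),160,56,4,26))
    for t in ("carton",):
        r=vision.trace(n,t); 
        if r: print(fit([(c,r[0]["region"].astype(np.float32))],(552,-15,(-.11,)),150,200,0,86))
C=(515.5,321.5);Y=-.31
print("seat",C[0]+40*np.cos(Y),C[1]+40*np.sin(Y))
plan(s["tool_pos"],s["eef_rot"],[((530,-160,260),down(.0)),((560,0,300),down(0)),((560,160,300),down(-.15)),((553,309,260),down(Y))])
E
```

```text
11.025 [ 489.39215897 -320.72417074  210.18906741] 86.99930525918437 [-0.3   0.33 -0.15  0.   -1.08  1.88] [-0.07242365 -0.36868433 -0.7187844 ]
scene [(0.73, [161.5, 264.0], np.int64(1128))]
(array([ 5.53881733e+02, -1.53756277e+01, -1.04741473e-01]), np.float64(0.9661204814910889))
side [(0.73, [303.2, 318.0], np.int64(1167))]
(array([ 4.84804597e+02, -3.17712138e+02,  1.20546086e-02]), np.float64(0.9396721124649048))
(array([ 5.64209731e+02, -1.36530610e+01, -1.78420409e-01]), np.float64(0.5179994702339172))
seat 553.5933427954285 309.29765454226225
d [0.214, -0.8, -0.251] w [0.011, -0.024, 0.021] rows>=2.8 
d [0.15, -0.8, -0.2] w [-0.0, 0.0, -0.0] rows>=2.7 
d [0.0, -0.8, 0.0] w [-0.0, 0.0, 0.3] rows>=2.6 
d [-0.146, -0.732, 0.201] w [-0.0, 0.0, 0.32] rows>=2.5
```

Call:
jog_arm(delta_pos=[[0.07,-0.27,-0.1],[0.14,-0.54,-0.2],[0.21,-0.8,-0.25],[0.21,-0.8,-0.25]], turn=[[0.01,-0.024,0.02],[0.01,-0.024,0.02],[0.01,-0.024,0.02],[0.01,-0.024,0.02]])

```text
time: 11.82
tool_pos: [528.0, -156.1, 253.9]
eef_rot: [[1.0, 0.005, -0.012], [0.005, -1.0, 0.005], [-0.012, -0.005, -1.0]]
contact_force: [-0.4, -0.3, -0.2]
width: 87.1
finger_force: 0.0
```

Call:
jog_arm(delta_pos=[[0,-0.3,-0.1],[0,-0.6,-0.2],[0,-0.9,-0.2],[0,-1.0,-0.2],[0,-1.0,-0.2]], turn=[[0,0,0.1],[0,0,0.2],[0,0,0.3],[0,0,0.3],[0,0,0.3]])

```text
time: 12.45
tool_pos: [527.3, 41.2, 293.8]
eef_rot: [[0.989, -0.148, -0.014], [-0.148, -0.989, 0.004], [-0.015, -0.002, -1.0]]
contact_force: [0.5, -0.1, 0.4]
width: 86.8
finger_force: 0.0
```

```bash
python3 - <<'E'
from h import *
from plant import robot
s=robot.state(); print(s["time"],s["tool_pos"],s["joints"].round(2))
plan(s["tool_pos"],s["eef_rot"],[((510,190,280),down(-.25)),((482,333,260),down(-.31))])
E
```

```text
12.45 [527.28814623  41.18404388 293.79726246] [ 0.38  0.19 -0.12 -0.01 -1.27  1.05]
d [-0.195, -0.723, 0.073] w [-0.002, 0.03, 0.203] rows>=2.4 
d [-0.312, -0.658, 0.1] w [-0.0, -0.0, 0.12] rows>=2.4
```

Call:
jog_arm(delta_pos=[[-0.06,-0.25,0.02],[-0.12,-0.5,0.05],[-0.195,-0.723,0.073],[-0.195,-0.723,0.073]], turn=[[0,0.01,0.07],[0,0.02,0.14],[-0.002,0.03,0.203],[-0.002,0.03,0.203]])

```text
time: 12.95
tool_pos: [510.2, 190.2, 279.8]
eef_rot: [[0.969, -0.248, 0.0], [-0.248, -0.969, -0.001], [0.0, 0.001, -1.0]]
contact_force: [-0.9, -0.5, 0.3]
width: 87.0
finger_force: 0.0
```

Call:
jog_arm(delta_pos=[[-0.1,-0.22,0.03],[-0.2,-0.44,0.07],[-0.312,-0.658,0.1],[-0.312,-0.658,0.1],[-0.312,-0.658,0.1]], turn=[[0,0,0.04],[0,0,0.08],[0,0,0.12],[0,0,0.12],[0,0,0.12]])

```text
time: 13.58
tool_pos: [483.6, 331.0, 261.0]
eef_rot: [[0.951, -0.308, 0.002], [-0.308, -0.951, -0.0], [0.002, -0.0, -1.0]]
contact_force: [0.8, 0.1, -0.4]
width: 87.3
finger_force: 0.0
```

```bash
python3 - <<'E'
from h import *
from plant import robot,vision
s=robot.state(); print(s["time"],s["tool_pos"],s["joints"].round(2))
c=vision.camera("wrist"); im=c["image"][:,:,::-1].copy()
cv2.imwrite("pics/w3raw.png",im)
import pickle; pickle.dump(c,open("w3.pkl","wb"))
for b in (box(515.5,321.5,-.31,170,100,12,12),):
    for u in wproj(c,b): cv2.circle(im,tuple(int(v) for v in np.round(u)),2,(255,0,255),-1)
Rr=Rz(-.31); o=np.array([553.6,309.3,105])
for p in ([0,25,0],[0,-25,0],[36,0,-36],[0,0,0]):
    u=wproj(c,o+Rr@p)[0]; cv2.circle(im,tuple(int(v) for v in np.round(u)),2,(255,255,0),-1)
cv2.imwrite("pics/w3.png",im)
E
```

```text
13.575 [483.61890529 330.97283429 260.95401869] [ 0.88  0.3  -0.06  0.   -1.21  0.38]
```

View pics/w3.png

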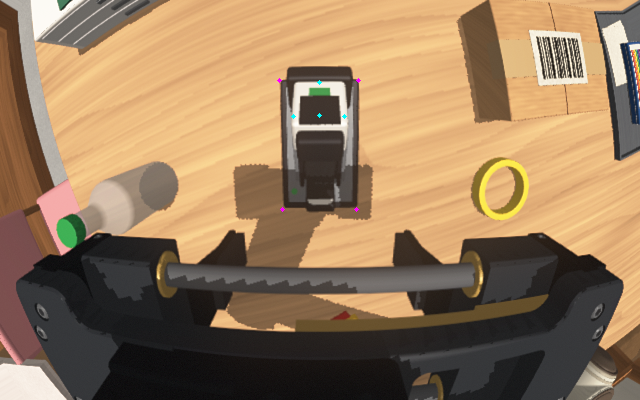

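```bash
python3 - <<'E'
import cv2
a=cv2.imread("pics/w3.png"); cv2.imwrite("pics/w3c.png",cv2.resize(a[60:220,260:380],(450*1,600),interpolation=cv2.INTER_NEAREST))
E
```

```text
(no output)
```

View pics/w3c.png

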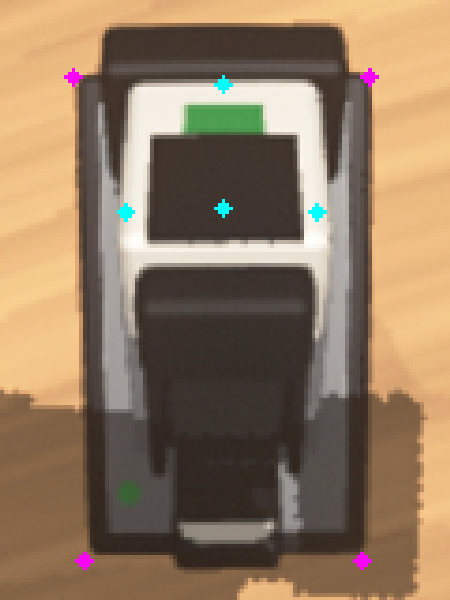

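The crop shows the cradle base edges about 1 mm right and 1 mm forward of the model, and the head centred at crop x=224 against 222 for the model. Seat corrected to (554.4, 308).

```bash
python3 - <<'E'
from h import *
from plant import robot
s=robot.state()
plan(s["tool_pos"],s["eef_rot"],[((554.4,308,240),down(-.312)),((554.4,308,103),down(-.312))])
E
```

```text
d [0.371, -0.0, 0.107] w [-0.002, -0.004, -0.004] rows>=1.2 
d [0.0, -0.0, 0.685] w [0.0, -0.0, 0.0] rows>=2.2
```

Call:
jog_arm(delta_pos=[[0.15,0,0.03],[0.3,0,0.07],[0.371,0,0.11],[0.371,0,0.25],[0.371,0,0.4],[0.371,0,0.53],[0.371,0,0.64],[0.371,0,0.72],[0.371,0,0.77],[0.371,0,0.79],[0.371,0,0.79]], turn=[[0,-0.004,-0.004],[0,-0.004,-0.004],[0,-0.004,-0.004],[0,-0.004,-0.004],[0,-0.004,-0.004],[0,-0.004,-0.004],[0,-0.004,-0.004],[0,-0.004,-0.004],[0,-0.004,-0.004],[0,-0.004,-0.004],[0,-0.004,-0.004]])

```text
time: 15.0
tool_pos: [554.1, 310.2, 103.9]
eef_rot: [[0.952, -0.305, 0.001], [-0.305, -0.952, 0.002], [0.0, -0.002, -1.0]]
contact_force: [0.6, -0.0, 0.2]
width: 87.2
finger_force: 0.0
```

Call:
jog_arm(delta_pos=[[0,0,0],[0,0,0],[0,0,0],[0,0,0],[0,0,0],[0,0,0]], turn=[[0,0,0],[0,0,0],[0,0,0],[0,0,0],[0,0,0],[0,0,0]], claw=0.45, squeeze=35)

```text
time: 15.75
tool_pos: [553.7, 309.6, 103.6]
eef_rot: [[0.952, -0.305, -0.0], [-0.305, -0.952, 0.001], [-0.0, -0.001, -1.0]]
contact_force: [-1.2, -1.4, 1.7]
width: 49.8
finger_force: 35.0
```

Call:
jog_arm(delta_pos=[[0,0,-0.03],[0,0,-0.08],[0,0,-0.16],[0,0,-0.28],[0,0,-0.4],[0,0,-0.52],[0,0,-0.6],[0,0,-0.6]], turn=[[0,0,0],[0,0,0],[0,0,0],[0,0,0],[0,0,0],[0,0,0],[0,0,0],[0,0,0]])

```text
time: 16.75
tool_pos: [554.4, 310.5, 225.8]
eef_rot: [[0.952, -0.305, 0.004], [-0.305, -0.952, 0.005], [0.002, -0.006, -1.0]]
contact_force: [-0.5, -0.2, -2.4]
width: 49.5
finger_force: 35.0
```

```bash
python3 - <<'E'
from h import *
from plant import robot
s=robot.state(); print(s["time"],s["tool_pos"],s["width"],s["joints"].round(2),s["contact_force"],s["wrist_torque"])
L=np.array([553.3,-15.6,86]); th=.45; Y=-.108
Rs=Rz(Y)@Ro.from_euler('y',th).as_matrix(); b=Rs@[.7071,0,-.7071]
o=L-120*b-Rs@[36,0,-36]; T=o+Rs@[0,0,-1.6]
print(o,T,"foot",o+Rs@[-105,0,-68])
q=s["tool_pos"]
plan(q,s["eef_rot"],[((525,165,245),down(-.22,.0)),((505,40,255),down(Y,.2)),(T,down(Y,th))])
E
```

```text
16.75 [554.377372   310.54703102 225.795548  ] 49.50173355075386 [ 0.76  0.41  0.01 -0.   -1.17  0.5 ] [-0.51496244 -0.24811008 -2.36284998] [ 0.02317245 -0.00285195  0.06932858]
[497.37337828  -9.53633096 247.38728794] [496.68148824  -9.46131494 245.94657258] foot [373.97196755   3.84308105 231.82826606]
d [0.082, 0.737, -0.1] w [-0.011, -0.005, -0.179] rows>=2.4 
d [0.039, 0.632, -0.05] w [-0.022, -0.4, -0.224] rows>=2.0 
d [-0.006, 0.25, 0.047] w [-0.0, -0.5, 0.001] rows>=1.3
```

Call:
jog_arm(delta_pos=[[0.01,0.1,-0.02],[0.03,0.27,-0.04],[0.05,0.44,-0.07],[0.07,0.6,-0.1],[0.082,0.737,-0.1],[0.082,0.737,-0.1]], turn=[[0,0,-0.03],[0,0,-0.06],[0,0,-0.1],[-0.01,0,-0.14],[-0.011,-0.005,-0.179],[-0.011,-0.005,-0.179]])

```text
time: 17.5
tool_pos: [523.3, 162.0, 242.8]
eef_rot: [[0.975, -0.221, -0.005], [-0.221, -0.975, -0.004], [-0.004, 0.005, -1.0]]
contact_force: [-0.5, -0.7, -2.3]
width: 50.0
finger_force: 35.0
```

Call:
jog_arm(delta_pos=[[0.01,0.12,-0.01],[0.02,0.28,-0.02],[0.03,0.44,-0.03],[0.039,0.58,-0.05],[0.039,0.632,-0.05],[0.039,0.632,-0.05]], turn=[[0,-0.08,-0.05],[-0.01,-0.16,-0.1],[-0.015,-0.24,-0.15],[-0.02,-0.33,-0.2],[-0.022,-0.4,-0.224],[-0.022,-0.4,-0.224]])

```text
time: 18.25
tool_pos: [504.7, 39.1, 252.9]
eef_rot: [[0.973, -0.109, -0.202], [-0.108, -0.994, 0.019], [-0.202, 0.003, -0.979]]
contact_force: [0.2, -1.2, -2.2]
width: 49.9
finger_force: 35.0
```

Call:
jog_arm(delta_pos=[[0,0.06,0.01],[0,0.13,0.02],[0,0.19,0.03],[-0.006,0.23,0.047],[-0.006,0.25,0.047],[-0.006,0.25,0.047],[-0.006,0.25,0.047]], turn=[[0,-0.1,0],[0,-0.2,0],[0,-0.3,0],[0,-0.4,0],[0,-0.5,0],[0,-0.5,0],[0,-0.5,0]])

```text
time: 19.12
tool_pos: [496.1, -9.4, 244.8]
eef_rot: [[0.894, -0.107, -0.435], [-0.098, -0.994, 0.044], [-0.437, 0.003, -0.9]]
contact_force: [-0.2, -0.6, -1.6]
width: 49.6
finger_force: 35.0
```

```bash
python3 - <<'E'
from h import *
from plant import robot,vision
s=robot.state(); print(s["time"],s["tool_pos"],s["width"],s["joints"].round(2))
R=np.array(s["eef_rot"]);Rs=R@np.diag([1,-1,-1.])
o=s["tool_pos"]-Rs@[0,0,-1.6]; w=o+Rs@[36,0,-36]; b=Rs@[.7071,0,-.7071]; d=(86-w[2])/b[2]
print("hit",w+d*b,"dist",d,"yaxis",Rs[:,1])
ims=[]
for n in("scene","side"):
    c=vision.camera(n); im=c["image"][:,:,::-1].copy()
    u=proj(c,[[553.3,-15.6,86],*box(553.3,-15.6,-.108,70,100,86,86)[::2]])
    if n=="scene": x=im[140:280,200:340]; x=cv2.resize(x,(560,560),interpolation=cv2.INTER_CUBIC)
    else: x=im[150:290,250:390]; x=cv2.resize(x,(560,560),interpolation=cv2.INTER_CUBIC)
    o0=np.array([200,140] if n=="scene" else [250,150])
    for k in u: cv2.circle(x,tuple(int(v) for v in (k-o0)*4+1.5),3,(255,0,255),-1)
    ims.append(cv2.resize(x,(400,400)))
cv2.imwrite("pics/scan.png",np.hstack(ims))
E
```

```text
19.125 [496.08641755  -9.38651972 244.81280542] 49.60241002211838 [ 0.22  0.4   0.02 -0.14 -1.62  1.26]
hit [551.90435527 -15.91017288  86.        ] dist 118.67979910149869 yaxis [ 0.10707369  0.99424591 -0.00320807]
```

View pics/scan.png

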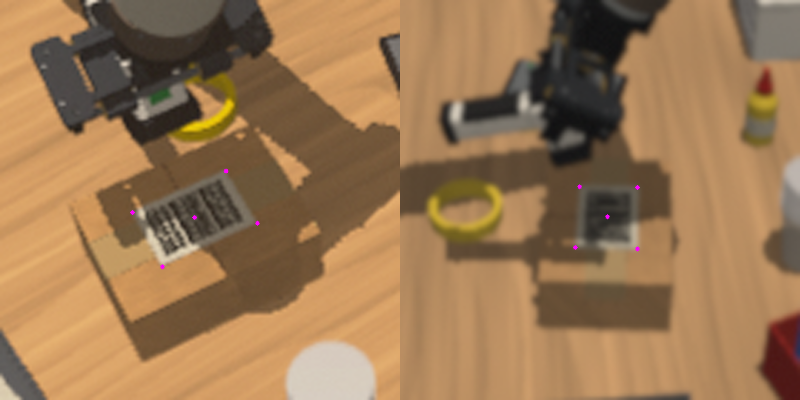

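The label corners line up with the model in both views and the scanner points down at its centre (computed hit within 1.5 mm of centre, 119 mm away). Holding.

Call:
jog_arm(delta_pos=[[0,0,0],[0,0,0],[0,0,0],[0,0,0],[0,0,0],[0,0,0],[0,0,0],[0,0,0],[0,0,0],[0,0,0],[0,0,0],[0,0,0]], turn=[[0,0,0],[0,0,0],[0,0,0],[0,0,0],[0,0,0],[0,0,0],[0,0,0],[0,0,0],[0,0,0],[0,0,0],[0,0,0],[0,0,0]])

```text
time: 20.72
tool_pos: [496.1, -9.9, 244.9]
eef_rot: [[0.894, -0.108, -0.435], [-0.098, -0.994, 0.044], [-0.438, 0.003, -0.899]]
contact_force: [-0.2, 0.1, -1.7]
width: 49.6
finger_force: 35.0
```

Call:
jog_arm(delta_pos=[[0,0,0],[0,0,0],[0,0,0],[0,0,0],[0,0,0],[0,0,0]], turn=[[0,0,0],[0,0,0],[0,0,0],[0,0,0],[0,0,0],[0,0,0]])

```text
time: 21.48
tool_pos: [496.1, -9.9, 244.9]
eef_rot: [[0.894, -0.108, -0.436], [-0.098, -0.994, 0.044], [-0.438, 0.003, -0.899]]
contact_force: [-0.6, -0.3, -1.4]
width: 49.7
finger_force: 35.0
```

```bash
python3 - <<'E'
from h import *
from plant import robot,vision
s=robot.state(); print(s["time"],s["tool_pos"])
# red line check: redness difference within label
for n in("scene","side"):
    c=vision.camera(n); im=c["image"].astype(int); m=mask(c,box(553.3,-15.6,-.108,80,110,86,86))>.5
    red=(im[...,0]-np.maximum(im[...,1],im[...,2]))*m; ys,xs=np.where(red>60); print(n,red.max(),len(xs),[back(c,p,86)[:2].round() for p in zip(xs[:4],ys[:4])])
Y=-.312
plan(s["tool_pos"],s["eef_rot"],[((510,70,250),down(-.15,.2)),((530,200,240),down(-.25)),((553.7,309.6,224),down(Y))])
E
```

```text
21.475 [496.05080621  -9.91272345 244.89086783]
scene 56 0 []
side 42 0 []
d [0.012, -0.405, -0.036] w [0.033, 0.506, 0.078] rows>=1.4 
d [0.011, -0.657, 0.049] w [0.02, 0.4, 0.199] rows>=2.1 
d [-0.02, -0.561, 0.08] w [0.0, -0.0, 0.124] rows>=1.8
```

```bash
python3 - <<'E'
from h import *
from plant import robot,vision
s=robot.state();R=np.array(s["eef_rot"]);Rs=R@np.diag([1,-1,-1.]);o=s["tool_pos"]-Rs@[0,0,-1.6]
for n in("scene","side"):
    c=vision.camera(n); im=c["image"].astype(int); m=mask(c,box(553.3,-15.6,-.108,62,92,86,86))>.99
    red=np.where(m,im[...,0]-im[...,1],-99); v=red[m]; i=np.argwhere(red>np.percentile(v,92)); print(n,np.percentile(v,[50,92,100]),[back(c,p[::-1],86)[:2].round().tolist() for p in i[::4]])
    # scanner silhouette check
    r=vision.trace(n,"scanner"); print([(q["conf"],q["xy"].__class__ and np.round(q["xy"]).tolist(),int(q["region"].sum())) for q in r[:2]], proj(c,[o,o+Rs@[36,0,-36],o+Rs@[-105,0,-68]]).round().tolist())
c=vision.camera("wrist"); cv2.imwrite("pics/w4.png",c["image"][:,:,::-1])
E
```

```text
scene [ 9. 13. 16.] [[521.0, -57.0], [549.0, -35.0], [562.0, -33.0], [569.0, -34.0], [559.0, -60.0], [561.0, -61.0], [580.0, -35.0], [570.0, -60.0], [576.0, -57.0], [579.0, -59.0]]
[(0.8, [253.0, 176.0], 455), (0.2, [382.0, 246.0], 369)] [[251.0, 165.0], [257.0, 181.0], [234.0, 138.0]]
side [ 4.  8. 13.] [[581.0, -29.0], [579.0, -47.0], [546.0, -58.0], [559.0, -59.0], [572.0, -60.0]]
[(0.56, [286.0, 194.0], 683)] [[304.0, 189.0], [310.0, 200.0], [264.0, 192.0]]
```

View pics/w4.png

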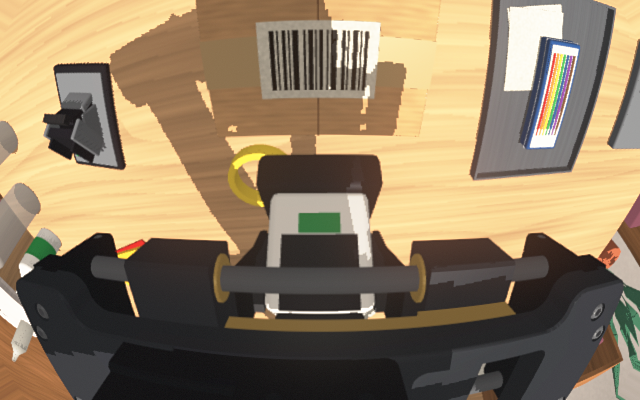

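The wrist view shows the scanner nose at (319,175), centred under the label at (319,60) and square to its bars. The tin lies flat in the tray. The red line isn't rendered, so the aim rests on geometry. Returning the scanner.

Call:
jog_arm(delta_pos=[[0,-0.07,-0.01],[0,-0.17,-0.02],[0.01,-0.28,-0.03],[0.012,-0.36,-0.036],[0.012,-0.405,-0.036],[0.012,-0.405,-0.036]], turn=[[0.01,0.1,0.01],[0.015,0.2,0.03],[0.02,0.3,0.05],[0.03,0.4,0.07],[0.033,0.506,0.078],[0.033,0.506,0.078]])

```text
time: 22.58
tool_pos: [509.3, 70.4, 250.6]
eef_rot: [[0.969, -0.148, -0.197], [-0.145, -0.989, 0.029], [-0.199, -0.0, -0.98]]
contact_force: [0.8, 1.1, -1.4]
width: 50.1
finger_force: 35.0
```

Call:
jog_arm(delta_pos=[[0,-0.12,0.01],[0,-0.28,0.02],[0,-0.44,0.03],[0.01,-0.58,0.04],[0.011,-0.657,0.049],[0.011,-0.657,0.049]], turn=[[0,0.08,0.04],[0.01,0.17,0.08],[0.015,0.26,0.13],[0.02,0.34,0.17],[0.02,0.4,0.199],[0.02,0.4,0.199]])

```text
time: 23.32
tool_pos: [529.5, 200.2, 239.3]
eef_rot: [[0.969, -0.246, -0.002], [-0.246, -0.969, -0.001], [-0.002, 0.002, -1.0]]
contact_force: [-0.0, -0.9, -1.9]
width: 49.7
finger_force: 35.0
```

Call:
jog_arm(delta_pos=[[0,-0.1,0.01],[-0.01,-0.23,0.02],[-0.01,-0.36,0.04],[-0.02,-0.48,0.06],[-0.02,-0.561,0.08],[-0.02,-0.561,0.08],[-0.02,-0.561,0.08]], turn=[[0,0,0.03],[0,0,0.06],[0,0,0.09],[0,0,0.12],[0,0,0.124],[0,0,0.124],[0,0,0.124]])

```text
time: 24.2
tool_pos: [553.8, 309.0, 224.0]
eef_rot: [[0.952, -0.307, -0.0], [-0.307, -0.952, -0.001], [-0.0, 0.001, -1.0]]
contact_force: [-0.6, 0.1, -1.7]
width: 49.9
finger_force: 35.0
```

```bash
python3 - <<'E'
from h import *
from plant import robot
s=robot.state(); print(s["time"],s["tool_pos"],s["width"])
plan(s["tool_pos"],s["eef_rot"],[((553.7,309.6,160),down(-.31)),((553.7,309.6,103.6),down(-.31))])
E
```

```text
24.2 [553.82243525 309.00603699 223.97105283] 49.90172792490453
d [-0.001, -0.003, 0.32] w [0.001, 0.0, -0.005] rows>=1.0 
d [-0.0, 0.0, 0.282] w [0.0, 0.0, 0.0] rows>=0.9
```

Call:
jog_arm(delta_pos=[[0,-0.003,0.06],[0,-0.003,0.14],[0,-0.003,0.22],[0,-0.003,0.3],[0,-0.003,0.37],[0,-0.003,0.43],[0,-0.003,0.48],[0,-0.003,0.52],[0,-0.003,0.55],[0,-0.003,0.57],[0,-0.003,0.58],[0,-0.003,0.58]], turn=[[0,0,-0.005],[0,0,-0.005],[0,0,-0.005],[0,0,-0.005],[0,0,-0.005],[0,0,-0.005],[0,0,-0.005],[0,0,-0.005],[0,0,-0.005],[0,0,-0.005],[0,0,-0.005],[0,0,-0.005]])

```text
time: 25.7
tool_pos: [554.6, 310.7, 109.8]
eef_rot: [[0.953, -0.304, 0.002], [-0.304, -0.953, 0.001], [0.002, -0.002, -1.0]]
contact_force: [-0.8, -0.8, 5.2]
width: 50.0
finger_force: 35.0
```

Call:
jog_arm(delta_pos=[[-0.003,0.003,0.005],[-0.003,0.003,0.01],[-0.003,0.003,0.015],[-0.003,0.003,0.02],[-0.003,0.003,0.02]], turn=[[0,0,0],[0,0,0],[0,0,0],[0,0,0],[0,0,0]])

```text
time: 26.32
tool_pos: [554.4, 310.9, 107.7]
eef_rot: [[0.953, -0.304, 0.004], [-0.304, -0.953, 0.002], [0.003, -0.004, -1.0]]
contact_force: [-3.7, -0.6, 11.6]
width: 49.5
finger_force: 35.0
```

Call:
jog_arm(delta_pos=[[-0.004,0.004,-0.01],[-0.007,0.006,-0.01],[-0.007,0.006,-0.005],[-0.007,0.006,0],[-0.007,0.006,0.003],[-0.007,0.006,0.003]], turn=[[0,0,0],[0,0,0],[0,0,0],[0,0,0],[0,0,0],[0,0,0]])

```text
time: 27.08
tool_pos: [552.0, 309.4, 106.3]
eef_rot: [[0.953, -0.304, 0.002], [-0.304, -0.953, 0.001], [0.002, -0.001, -1.0]]
contact_force: [-4.3, -2.0, 13.5]
width: 49.6
finger_force: 35.0
```

Call:
jog_arm(delta_pos=[[-0.003,0,0.004],[-0.006,0,0.008],[-0.006,0,0.012],[-0.006,0,0.012]], turn=[[0,0,0],[0,0,0],[0,0,0],[0,0,0]])

```text
time: 27.58
tool_pos: [552.0, 309.5, 106.3]
eef_rot: [[0.953, -0.303, 0.005], [-0.303, -0.953, 0.0], [0.004, -0.002, -1.0]]
contact_force: [-3.7, -3.1, 21.1]
width: 49.7
finger_force: 35.0
```

```bash
python3 - <<'E'
from h import *
from plant import robot,vision
s=robot.state(); print(s["time"],s["tool_pos"],s["contact_force"],s["wrist_torque"])
x=[]
for n,(u,v) in dict(scene=(300,110),side=(260,120)).items():
    c=vision.camera(n); x.append(cv2.resize(c["image"][v:v+90,u:u+90,::-1],(400,400),interpolation=cv2.INTER_CUBIC))
cv2.imwrite("pics/dock.png",np.hstack(x))
E
```

```text
27.575 [551.99820047 309.4905031  106.26222589] [-3.74570159 -3.08473841 21.05385499] [-0.995221    1.93753031 -0.00294137]
```

View pics/dock.png

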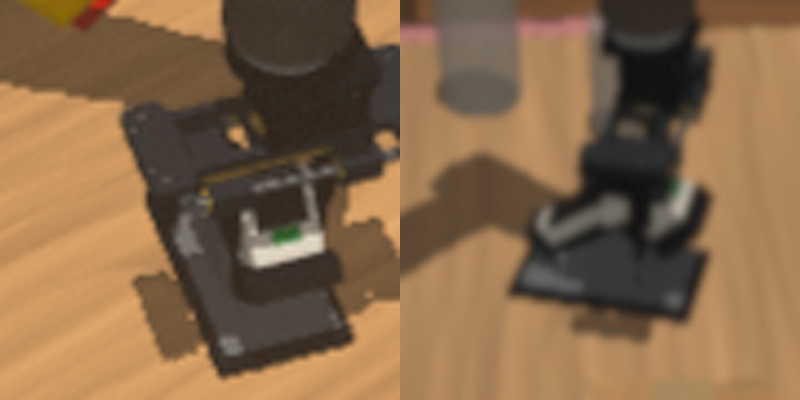

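The crop shows the scanner in the cradle but about 2.7 mm high. The force and moment suggest the foot touches the trough first, so the scanner has pitched slightly nose-up in the grip. I'll lift a little, pitch it nose-down, and lower it again.

Call:
jog_arm(delta_pos=[[0.005,0,-0.02],[0.015,0,-0.04],[0.015,0,-0.04],[0.015,0,-0.03],[0.015,0,-0.02],[0.015,0,-0.015],[0.015,0,-0.012],[0.015,0,-0.012]], turn=[[0,-0.02,0],[0,-0.05,0],[0,-0.05,0],[0,-0.05,0],[0,-0.05,0],[0,-0.05,0],[0,-0.05,0],[0,-0.05,0]])

```text
time: 28.68
tool_pos: [553.1, 308.4, 105.9]
eef_rot: [[0.953, -0.303, -0.023], [-0.303, -0.953, 0.007], [-0.024, 0.001, -1.0]]
contact_force: [-3.3, -1.5, 10.6]
width: 49.6
finger_force: 35.0
```

Call:
jog_arm(delta_pos=[[0,-0.003,0],[0,-0.003,0],[0,-0.003,0],[0,-0.003,0],[0,-0.003,0]], turn=[[0,0,0],[0,0.025,0],[0,0.05,0],[0,0.05,0],[0,0.05,0]], squeeze=4)

```text
time: 29.3
tool_pos: [553.6, 308.4, 104.2]
eef_rot: [[0.953, -0.304, 0.0], [-0.304, -0.953, -0.002], [0.001, 0.001, -1.0]]
contact_force: [-0.6, -4.6, 6.5]
width: 50.0
finger_force: 4.0
```

Call:
jog_arm(delta_pos=[[0,-0.003,0],[0,-0.003,0],[0,-0.003,0],[0,-0.003,0],[0,-0.003,0]], turn=[[0,0,0],[0,0,0],[0,0,0],[0,0,0],[0,0,0]], claw=1)

```text
time: 29.92
tool_pos: [553.6, 309.8, 103.3]
eef_rot: [[0.953, -0.304, 0.0], [-0.304, -0.953, -0.0], [0.0, -0.0, -1.0]]
contact_force: [-0.4, 0.4, 0.6]
width: 85.5
finger_force: 0.0
```

Call:
jog_arm(delta_pos=[[0,0,-0.1],[0,0,-0.25],[0,0,-0.45],[0,0,-0.65],[-0.15,0,-0.78],[-0.34,0,-0.78],[-0.35,0,-0.78],[-0.35,0,-0.78]], turn=[[0,0,0],[0,0,0],[0,0,0],[0,0,0],[0,0,0],[0,0,0],[0,0,0],[0,0,0]])

```text
time: 30.92
tool_pos: [487.0, 331.1, 259.5]
eef_rot: [[0.953, -0.304, 0.0], [-0.304, -0.953, -0.0], [0.0, -0.0, -1.0]]
contact_force: [-0.1, 0.2, -0.4]
width: 87.1
finger_force: 0.0
```

```bash
python3 - <<'E'
from h import *
from plant import robot,vision
import pickle
s=robot.state(); print(s["time"],s["tool_pos"],s["contact_force"])
c=vision.camera("wrist"); im=c["image"][:,:,::-1].copy(); c0=pickle.load(open("w3.pkl","rb"))
# rebuild both with same crop around the projected seat
x=[]
for cc in (c0,c):
    u,v=np.round(wproj(cc,[554.4,308,105])[0]).astype(int); print(u,v)
    x.append(cv2.resize(cc["image"][v-55:v+105,u-60:u+60,::-1],(390,520),interpolation=cv2.INTER_CUBIC))
cv2.imwrite("pics/cmp.png",np.hstack(x))
D=pickle.load(open("d0.pkl","rb"))
for n in("scene","side"):
    c=vision.camera(n); r=vision.trace(n,"scanner")[0]; a=D[n]["scanner"][0]["region"]; print(n,r["xy"],D[n]["scanner"][0]["xy"],(a&r["region"]).sum()/(a|r["region"]).sum())
    d=np.abs(c["image"].astype(int)-D[n]["cam"]["image"]).max(2)
    p=proj(c,[535,315,80])[0].astype(int); print("diff",(d[p[1]-25:p[1]+25,p[0]-30:p[0]+30]>40).sum())
E
```

```text
30.925 [487.03916693 331.07282864 259.45392113] [-0.05157649  0.23616765 -0.42188921]
320 114
321 117
scene [359.6, 161.0] [359.5, 160.7] 0.9576379974326059
diff 697
side [313.6, 167.7] [311.8, 168.5] 0.9165329052969502
diff 237
```

View pics/cmp.png

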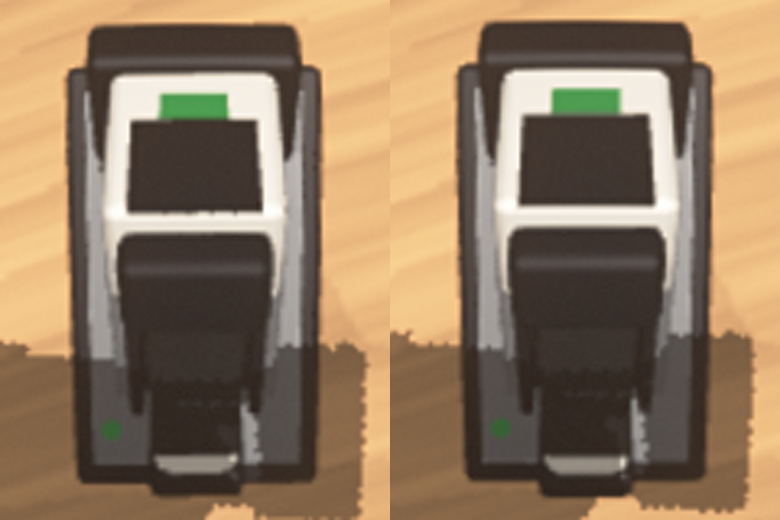

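Before (left) and after (right), the scanner sits the same in the cradle to within about 1 px. The arm is clear of everything, so I'm handing in.

```bash
python3 -c "
from plant import finish_job
print(finish_job())"
```

```text
the job is handed in; nothing more can be done
None
```

I handed the job in at about 31 s: the tin lies flat in the tray, the scanner was held on the label for over 2 s from about 119 mm, and it is back in its cradle; the red line did not show in the camera pictures, so the aim was checked by geometry only.

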